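# Flip the refill flag of the empty breakfast pot

### The job

One of the three steel pots on the breakfast counter is empty: flip the flag on the stand in front of it all the way over its pivot, so that it lies flat on the pot's side and shows its red face for a refill. Push it gently over with the fingertips, without lifting or shoving the stands, and then move clear. Leave the other two flags showing green, and the pots, mug, jar and tongs where they are.

Things in the scene. Friction and masses are not known exactly. Their poses are not given: they have to be found in the camera images.
- stand_a: Loose flip-flag stand, 0.7 to 1.1 kg, one of three alike: steel base 130 (x) x 90 x 8 mm; two black cheeks 18 mm long in x, inner faces at y = +/-27 mm, tops 64 mm up, hold the pivot, which runs along y, 55 mm above the origin. Origin: centre of the base's underside; z up; x points away from the robot to this stand's own pot, centred about 150 mm along +x. Sideways pushes over about 4 N slide it.
- flag_a (a joint): Flag angle on stand_a, 0 to 3.14 rad. 0: lies level on the stand's -x side, green face up (starts at 0 to 0.2). 1.57: upright. 3.14, its stop: lies level on the +x side, red face up. A friction hinge (0.03 N m) keeps the flag at any angle where it is left; flag and tab weigh 40 g.
- flag_a_end (a point): Middle of the outer edge of stand_a's flag, 62 mm from the pivot. The flag is a board 5 mm thick, 64 mm wide along the pivot, from 14 to 62 mm from the pivot, green on one face, red on the other.
- flag_a_tab (a point): End of the ribbed black thumb tab of stand_a's flag, 28 mm from the pivot, on the other side of the pivot from the flag (at angle 0 on the stand's +x side, level with the pivot). The tab is 36 mm wide along the pivot, 5 mm thick; pressing it straight down, 18 mm from the pivot, to 20 mm below pivot height raises the flag to over 1 rad.
- stand_b: Loose flip-flag stand, 0.7 to 1.1 kg, one of three alike: steel base 130 (x) x 90 x 8 mm; two black cheeks 18 mm long in x, inner faces at y = +/-27 mm, tops 64 mm up, hold the pivot, which runs along y, 55 mm above the origin. Origin: centre of the base's underside; z up; x points away from the robot to this stand's own pot, centred about 150 mm along +x. Sideways pushes over about 4 N slide it.
- flag_b (a joint): Flag angle on stand_b, 0 to 3.14 rad. 0: lies level on the stand's -x side, green face up (starts at 0 to 0.2). 1.57: upright. 3.14, its stop: lies level on the +x side, red face up. A friction hinge (0.03 N m) keeps the flag at any angle where it is left; flag and tab weigh 40 g.
- flag_b_end (a point): Middle of the outer edge of stand_b's flag, 62 mm from the pivot. The flag is a board 5 mm thick, 64 mm wide along the pivot, from 14 to 62 mm from the pivot, green on one face, red on the other.
- flag_b_tab (a point): End of the ribbed black thumb tab of stand_b's flag, 28 mm from the pivot, on the other side of the pivot from the flag (at angle 0 on the stand's +x side, level with the pivot). The tab is 36 mm wide along the pivot, 5 mm thick; pressing it straight down, 18 mm from the pivot, to 20 mm below pivot height raises the flag to over 1 rad.
- stand_c: Loose flip-flag stand, 0.7 to 1.1 kg, one of three alike: steel base 130 (x) x 90 x 8 mm; two black cheeks 18 mm long in x, inner faces at y = +/-27 mm, tops 64 mm up, hold the pivot, which runs along y, 55 mm above the origin. Origin: centre of the base's underside; z up; x points away from the robot to this stand's own pot, centred about 150 mm along +x. Sideways pushes over about 4 N slide it.
- flag_c (a joint): Flag angle on stand_c, 0 to 3.14 rad. 0: lies level on the stand's -x side, green face up (starts at 0 to 0.2). 1.57: upright. 3.14, its stop: lies level on the +x side, red face up. A friction hinge (0.03 N m) keeps the flag at any angle where it is left; flag and tab weigh 40 g.
- flag_c_end (a point): Middle of the outer edge of stand_c's flag, 62 mm from the pivot. The flag is a board 5 mm thick, 64 mm wide along the pivot, from 14 to 62 mm from the pivot, green on one face, red on the other.
- flag_c_tab (a point): End of the ribbed black thumb tab of stand_c's flag, 28 mm from the pivot, on the other side of the pivot from the flag (at angle 0 on the stand's +x side, level with the pivot). The tab is 36 mm wide along the pivot, 5 mm thick; pressing it straight down, 18 mm from the pivot, to 20 mm below pivot height raises the flag to over 1 rad.
- pot_empty: The empty steel pot, 90 mm across the rim, 55 mm tall, loose, standing behind (+x of) one of the three stands; its inside is bare. Origin: centre of its underside, z up.
- pot_butter: Identical steel pot filled with small yellow and gold wrapped butter portions up to about 63 mm high, loose, behind another stand. Origin: centre of its underside.
- pot_jam: Identical steel pot filled with small red and copper jam portions up to about 63 mm high, loose, behind another stand. Origin: centre of its underside.
- mug: White mug, 76 mm across, 90 mm tall, right of the stands; a bystander. Origin: centre of its underside.
- jar: Amber glass jar with a metal cap, 80 mm across, 120 mm tall, left of the stands; a bystander. Origin: centre of its underside.
- tongs: Steel serving tongs lying on the right, beyond the mug, about 200 mm long, 30 mm tall; a bystander. Origin: middle of the tongs, on the counter.
Mind the look-alikes: they are no part of the job. Leave any turquoise look-alike of the stand_b alone.

How it is judged:
By the outcome, as a careful person would: the job done as asked, in the order asked, and still so for the second after the job is handed in, with the robot touching nothing.
It also fails if it takes over 48 s, if anything falls off the work surface, if the arm or the gripper's body presses on something with over 40 N, if the wrist force passes 120 N, or if a joint passes its speed limit or range.

### The arm

A 6-joint arm with a two-finger parallel gripper is mounted at the origin on the work surface. World frame = base frame: x ahead of the robot, y to its left, z up, the work surface at z = 0. Lengths are in m, angles in degrees, forces in N, time in s.
With the tool pointing down it reaches from about 0.15 to 0.775 m from the base axis. Payload 6.1 kg.
Tool frame: the origin (TCP) lies midway between the tips of the shut fingers; the grasp point (between the pads) lies 19 mm behind it; z points along the fingers, y is the line along which they close (so a half turn about z gives the same grasp; the last joint's range is limited). The gripper opens to 85 mm and grips with 20 to 120 N. Pads are 22 mm wide; open, the fingers measure 114 mm over their backs; the gripper's body (76 mm by 85 mm) begins 54 mm behind the grasp point. The pads swing forward as they close: fully open they stand 13 mm farther back than shut.
Start: joints at [75.057, 7.208, -2.269, 80.523, 0, 90], TCP at [0.135, 0.507, 0.231] pointing down, gripper open.
Joint ranges: [-155.77, 155.77], [-54.66, 111.73], [-72.52, 77.12], [-102.08, 115.82], [-83.92, 84.16], [-180, 180]. Speed limits (degrees/s): [136.94, 136.94, 172.46, 180, 180, 180].

### API

Orientations are given as [roll, pitch, yaw] about the fixed x, y, z axes, in that order (R = Rz(yaw) Ry(pitch) Rx(roll)).
In Python, from bench import * gives the robot as it stands. The module is installed in compiled form; this text tells all that it offers.
- The arm moves only by the shell command python3 -m crank 'ROWS'. ROWS is JSON, a list that holds one entry, the list of rows, each a list of 7 numbers: the shift along the tool's x, y, z in mm, then the turn, a rotation vector about the tool's x, y, z in rad, then the opening, from 0 (shut) to 1 (fully open). A call has 1 to 8 rows; each row is the pose to reach, as a shift and turn from the pose commanded when the call began, along the tool's axes at that moment; what a row does not reach only later rows make up. A row lasts 1/8 s, in which the tool goes at most 62.5 mm and 10.7 degrees, less where a joint would pass 70% of its speed; a pose out of reach is approached as far as the arm can. A call with a gripper value outside its range is refused whole. The fingers move at their own pace and stop on an object; the grip force is fixed at half the most. Time passes only in rows, so rows that repeat a pose let the fingers close. It gives the time, the measured TCP pose, the force, the opening and the grip force at its end, in the units of the state.
- read_state(): the state, without advancing time (a new reading comes with each control period).
- get_image(name): name is "side" or "top" or "wrist"; returns the picture (384x512x3 uint8, red, green, blue); there is no depth.
- camera_info(name): a dict with "vertical_fov" (degrees; the focal length in pixels is half the picture's height over the tangent of half this angle, whatever the lens; pixels are square), "cx", "cy" (the principal point, pixels), "eye" and "rotation" of the camera in the world. Camera axes: x right, y up, looking along -z (the intrinsics and any distortion apply to the point x, -y, -z); pixel columns grow to the right and rows downward; lengths in m; the calibration is good to about 2 mm. A picture is of the moment at which its call begins: read the wrist's pose just before it. camera_info takes no time and is no camera call; for the wrist camera it gives the pose at the moment of the call.
- sign_off(): hands the job in; it is judged then, once.
The state is a dict: "clock": time; "joint_positions": joint angles; "qvel": joint speeds; "joint_torque": joint torques, N m; "eef_pos": TCP position; "ee_rot": TCP orientation; "contact_force": force on the tool from outside, world axes, zero at the start; "wrist_torque": the same for the moment, N m; "gripper_width": finger opening in m; "gripper_force": force on a finger pad.
Only numpy, scipy, OpenCV 4.12 (cv2) and the standard library are available. Lean on these libraries where they do the work, as an engineer would, in place of code of your own. Each camera call takes 0.05 s, during which the arm holds its last target. There are 200 camera calls.

## Working session

There is one attempt and no reset: what is moved stays moved. The work goes in short steps, Python scripts to look and compute and a shell command to move; the robot and the scene stay as the last step left them, time stands still between calls to the robot, and variables do not carry over. Pictures are saved under pics/ and viewed, at most 12 in all, crops included, and the job is handed in when it is done.

```bash
mkdir -p pics
python3 - <<'E'
from bench import *
import cv2
for n in ("top","side"):
    i=camera_info(n); print(n,i)
    im=get_image(n); cv2.imwrite(f"pics/{n}0.png",im[:,:,::-1])
s=read_state(); print(s)
E
```

```text
top {'vertical_fov': 44.04240262359681, 'cx': 255.58873892754792, 'cy': 185.77395952437655, 'eye': array([0.39192016, 0.0140277 , 1.80409489]), 'rotation': array([  2.54683559,  -0.30876098, -88.90684441])}
side {'vertical_fov': 48.40910216043505, 'cx': 255.22494756887235, 'cy': 195.2320760066624, 'eye': array([-0.17247608, -0.68142546,  0.96993166]), 'rotation': array([ 45.62059981,   0.61584424, -42.78307015])}
{'clock': 0.1, 'joint_positions': array([ 7.50569987e+01,  7.23824865e+00, -2.32199191e+00,  8.05245137e+01,
       -1.09409291e-03,  8.99997335e+01]), 'qvel': array([ 0.03110174,  0.06683762,  0.11141784,  0.00579395, -0.01561448,
        0.07458275]), 'joint_torque': array([ 1.54593345e-03, -4.36905742e+01,  3.53606415e+01,  1.35480010e-02,
        1.61061752e-05,  3.59111823e-06]), 'eef_pos': array([0.13528177, 0.50687307, 0.2305914 ]), 'ee_rot': array([-1.79915246e+02,  1.09369748e-03,  1.65057267e+02]), 'contact_force': array([-0.51778048,  0.03528843, -0.32563656]), 'wrist_torque': array([-0.01879282, -0.01102532, -0.04036275]), 'gripper_force': 0.0, 'gripper_width': 0.0854801606373649}
```

View pics/top0.png

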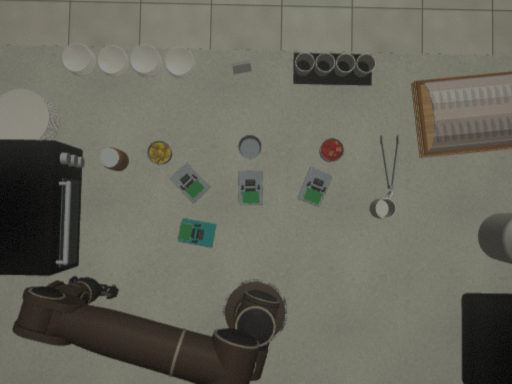

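View pics/side0.png

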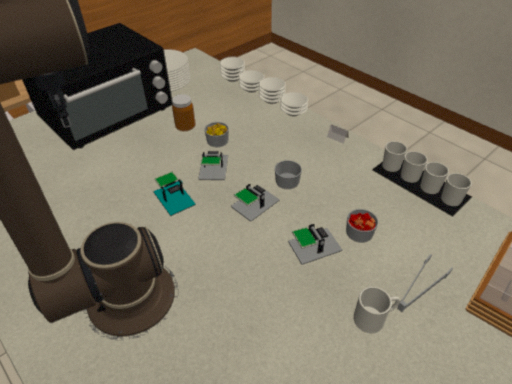

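The candidates in the top view are:
- Bare pot at (249,147), with its stand at (251,188). This is the target.
- Butter pot at (160,152), with its stand at (189,184).
- Jam pot at (331,150), with its stand at (315,187).
- The turquoise look-alike at (197,233), which must be left alone.

Next I'll measure the middle stand and check it in a close crop.

```bash
cat > h.py <<'E'
import numpy as np, cv2
from bench import *
from scipy.spatial.transform import Rotation as Ro
def ray(n,uv,info=None):
    i=info or camera_info(n); f=192/np.tan(np.radians(i["vertical_fov"]/2))
    d=np.array([(uv[0]-i["cx"])/f,-(uv[1]-i["cy"])/f,-1.])
    return np.array(i["eye"]),Ro.from_euler('xyz',i["rotation"],degrees=True).apply(d)
def onz(n,uv,z,info=None):
    e,d=ray(n,uv,info); return e+d*(z-e[2])/d[2]
def tri(a,b):
    (e,d),(g,k)=a,b; t=np.linalg.lstsq(np.c_[d,-k],g-e,rcond=None)[0]
    p,q=e+d*t[0],g+k*t[1]; return (p+q)/2,np.linalg.norm(p-q)
def green(im):
    h=cv2.cvtColor(im,cv2.COLOR_RGB2HSV); return cv2.inRange(h,(50,120,50),(75,255,255))
def blobs(m,amin=20):
    n,l,s,c=cv2.connectedComponentsWithStats(m); return [(c[k].round(1),s[k,4],k) for k in range(1,n) if s[k,4]>=amin],l
E
python3 - <<'E'
from h import *
for n in ("top","side"):
    im=cv2.imread(f"pics/{n}0.png")[:,:,::-1].copy()
    for c,a,_ in blobs(green(im))[0]: print(n,c,a,onz(n,c,.058).round(4))
print("pot",onz("top",(249.5,147),.05).round(3), "stand",onz("top",(251,188),.008).round(3))
a=cv2.imread("pics/top0.png")[125:215,215:290]; b=cv2.imread("pics/side0.png")[150:225,220:310]
r=lambda x:cv2.resize(x,(400,480),interpolation=cv2.INTER_CUBIC)
cv2.imwrite("pics/crop.png",np.hstack([r(a),r(b)]))
E
```

```text
top [194.5 188.5] 130 [0.4554 0.2306 0.058 ]
top [312.7 195.6] 112 [ 0.4376 -0.2048  0.058 ]
top [250.1 196.9] 127 [0.4284 0.0255 0.058 ]
top [185.1 231.5] 138 [0.2971 0.2611 0.058 ]
side [210.7 159.6] 118 [0.4609 0.2365 0.058 ]
side [166.1 179. ] 163 [0.2972 0.2587 0.058 ]
side [246.2 195.8] 182 [0.4317 0.0263 0.058 ]
side [304.3 236.6] 248 [ 0.4408 -0.2047  0.058 ]
pot [0.614 0.031 0.05 ] stand [0.463 0.023 0.008]
```

View pics/crop.png

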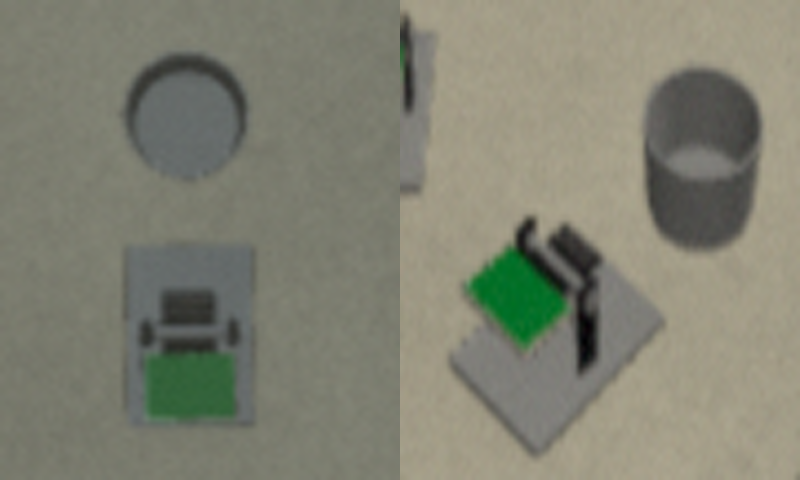

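The crop shows the bare pot with nothing inside, and its own stand in front with the green flag on the robot side. The black tab is on the pot side, at about (190,307) in the left half, and the cheeks are at (148,333) and (233,333). That confirms the target.

Run:
```python
from h import *
c=lambda x,y:(215+(x+.5)/5.333-.5,125+(y+.5)/5.333-.5)
for nm,p,z in [("cheekL",(148,333),.064),("cheekR",(233,333),.064),("tabend",(188,290),.055),("bTL",(125,243),.008),("bTR",(253,243),.008),("bBL",(127,424),.008),("bBR",(254,424),.008),("pot",(187,117),.055)]:
    print(nm,onz("top",c(*p),z).round(4))
s=read_state(); R=Ro.from_euler('xyz',s["ee_rot"],degrees=True)
for t in [(.40,.025,.231)]: print((R.inv().apply(np.array(t)-s["eef_pos"])*1000).round(1))
print(R.as_matrix().round(3)); i=camera_info("wrist"); print(i, R.inv().apply(i["eye"]-s["eef_pos"]).round(3))
```

```text
cheekL [0.4639 0.0546 0.064 ]
cheekR [ 0.465  -0.0038  0.064 ]
tabend [0.4946 0.0278 0.055 ]
bTL [0.53   0.0736 0.008 ]
bTR [ 0.5317 -0.0174  0.008 ]
bBL [0.4014 0.0695 0.008 ]
bBR [ 0.4031 -0.0205  0.008 ]
pot [0.6148 0.0308 0.055 ]
[-3.800e+02 -3.973e+02  2.000e-01]
[[-0.966  0.258 -0.   ]
 [ 0.258  0.966 -0.001]
 [-0.    -0.001 -1.   ]]
{'vertical_fov': 71.36068343735803, 'cx': 254.61199313183945, 'cy': 190.93150226846174, 'eye': array([0.06388612, 0.52584161, 0.37314645]), 'rotation': array([-17.04415899,   0.08399383,  75.05035787])} [ 0.074 -0.    -0.143]
```

```bash
python3 -m crank '[[[-47,-50,0,0,0,-0.04,0],[-94,-99,0,0,0,-0.08,0],[-142,-149,0,0,0,-0.12,0],[-190,-198,0,0,0,-0.16,0],[-237,-248,0,0,0,-0.2,0],[-285,-298,0,0,0,-0.24,0],[-332,-347,0,0,0,-0.288,0],[-380,-397,0,0,0,-0.288,0]]]'
python3 - <<'E'
from h import *
s=read_state(); print(s["clock"],s["eef_pos"].round(4),s["ee_rot"].round(2),s["gripper_width"],s["qvel"].round(1))
i=camera_info("wrist"); im=get_image("wrist"); cv2.imwrite("pics/w1.png",im[:,:,::-1]); print(i)
np.save("w1.npy",np.r_[i["eye"],i["rotation"]])
for p in [(.4665,.026,.055),(.494,.027,.055)]:
    f=192/np.tan(np.radians(i["vertical_fov"]/2)); q=Ro.from_euler('xyz',i["rotation"],degrees=True).inv().apply(np.array(p)-i["eye"]); print(i["cx"]-f*q[0]/q[2],i["cy"]+f*q[1]/q[2])
E
```

```text
clock: 1.1
eef_pos: [0.3766, 0.0671, 0.2313]
ee_rot: [180.0, 0.0, -178.4]
contact_force: [0.3, 0.9, 0.3]
gripper_width: -0.0003
gripper_force: 0.0
1.1 [0.3766 0.0671 0.2313] [ 1.7999e+02  3.0000e-02 -1.7842e+02] -0.0003241679543994677 [-74.   14.   11.2  -2.9   0.1 -72.8]
{'vertical_fov': 71.36068343735803, 'cx': 254.61199313183945, 'cy': 190.93150226846174, 'eye': array([0.30262457, 0.0643763 , 0.37378598]), 'rotation': array([-1.70741871e+01, -3.09997558e-02,  9.15709132e+01])}
221.9740249881977 237.95870868430964
222.8875565051732 256.4109514260939
```

View pics/w1.png

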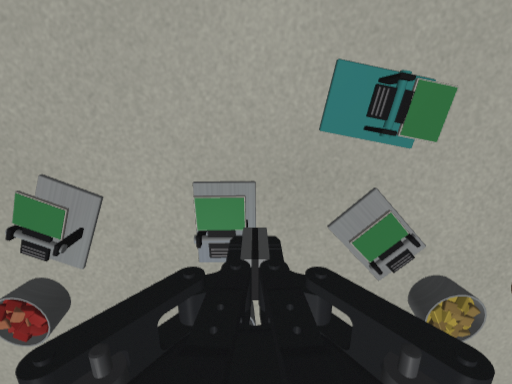

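The wrist view shows the target stand with its base's near edge at row 181 and columns 193–256. Its green flag is at (220,214), its pivot near row 235 and its tab near (218,253). The turquoise look-alike is far off at (390,100).

Run:
```python
from h import *
a=np.load("w1.npy"); i=camera_info("wrist"); i["eye"],i["rotation"]=a[:3],a[3:]
im=cv2.imread("pics/w1.png")[:,:,::-1].copy(); m=green(im)
bl,l=blobs(m,200)
for c,A,k in bl:
    r=cv2.minAreaRect(np.argwhere(l==k)[:,::-1].astype(np.float32)); print(c,A,np.round(r[1],1),round(r[2],1),onz("w",c,.057,i).round(4))
    if abs(c[0]-220)<15:
        for p in cv2.boxPoints(r): print("  corner",p.round(1),onz("w",p,.057,i).round(4))
for n,p in [("bL",(193,181.5)),("bR",(256,181.5))]: print(n,onz("w",p,.008,i).round(4))
s=read_state(); print(s["clock"],s["eef_pos"],s["ee_rot"])
cv2.imwrite("pics/w1c.png",cv2.resize(im[170:275,180:275,::-1],None,fx=5,fy=5,interpolation=cv2.INTER_CUBIC))
```

```text
[427.9 110.1] 2132 [37.8 62.2] 20.9 [0.2986 0.2611 0.057 ]
[ 37.9 216.3] 1460 [55.6 29.1] 19.7 [ 0.4413 -0.2083  0.057 ]
[220.  213.6] 1432 [47. 30.] 0.0 [0.4312 0.024  0.057 ]
  corner [196. 229.] [ 0.4535 -0.0073  0.057 ]
  corner [196. 199.] [ 0.4124 -0.0058  0.057 ]
  corner [243. 199.] [0.4108 0.053  0.057 ]
  corner [243. 229.] [0.4519 0.0536 0.057 ]
[380.  237.6] 1263 [27.  48.9] 52.3 [0.4593 0.2332 0.057 ]
bL [ 0.4033 -0.0199  0.008 ]
bR [0.4009 0.0692 0.008 ]
1.15 [0.37951972 0.06085835 0.23093302] [-1.79754401e+02  9.29320943e-02 -1.78925185e+02]
```

View pics/w1c.png

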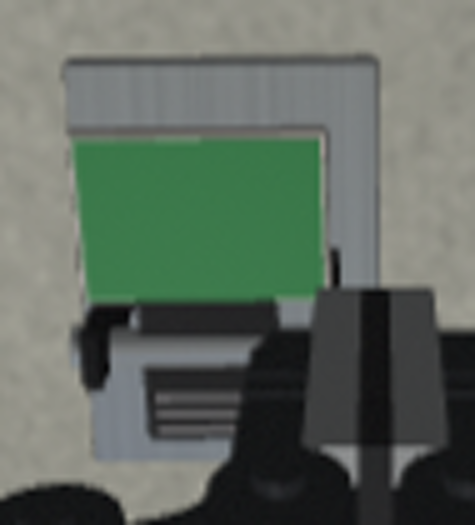

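Two views agree that the pivot is at (0.4665, 0.026, 0.055) with a stand yaw of about 1.5°. I'll go above the tab with the hand leaning 20° toward the pot, away from the rising flag.

```bash
python3 -m crank '[[[-22,0,0,0,0.09,0,0],[-44,0,0,0,0.18,0,0],[-66,-1,20,0,0.27,0,0],[-87,-1,50,0,0.35,0,0],[-87,-1,80,0,0.35,0,0],[-87,-1,110,0,0.35,0,0],[-87,-1,135,0,0.35,0,0],[-87,-1,135,0,0.35,0,0]]]'
python3 - <<'E'
from h import *
s=read_state(); print(s["eef_pos"].round(4),s["ee_rot"].round(2))
im=get_image("side"); cv2.imwrite("pics/s1.png",cv2.resize(im[120:260,190:340,::-1],None,fx=4,fy=4,interpolation=cv2.INTER_CUBIC))
E
```

```text
clock: 2.15
eef_pos: [0.4618, 0.0703, 0.0946]
ee_rot: [-180.0, -20.3, -178.5]
contact_force: [0.1, -0.0, -0.2]
gripper_width: -0.0
gripper_force: 0.0
[0.4618 0.0703 0.0946] [-179.97  -20.3  -178.45]
```

View pics/s1.png

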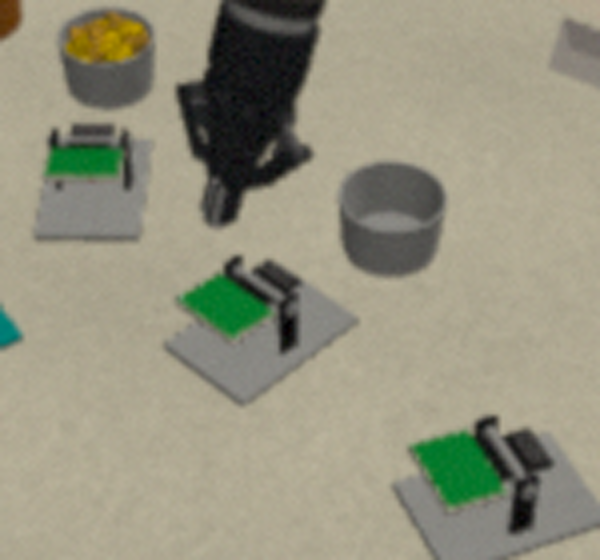

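The side crop shows the shut fingertips at about (220,215), above and left of the stand. The first move was rate-limited and stopped 45 mm short in y. All three flags are still green and the pot is bare, so I'll shift over the tab.

```bash
python3 -m crank '[[[-11,-22,-4,0,0,0,0],[-22,-44.4,-8,0,0,0,0],[-22,-44.4,-8,0,0,0,0],[-29,-44.4,10.7,0,0,0,0],[-29,-44.4,10.7,0,0,0,0],[-29,-44.4,10.7,0,0,0,0]]]'
python3 - <<'E'
from h import *
s=read_state(); print(s["eef_pos"].round(4),s["ee_rot"].round(2),s["qvel"].round(1))
im=get_image("side"); cv2.imwrite("pics/s2.png",cv2.resize(im[150:230,210:320,::-1],None,fx=5,fy=5,interpolation=cv2.INTER_CUBIC))
E
```

```text
clock: 2.95
eef_pos: [0.488, 0.0271, 0.0772]
ee_rot: [180.0, -20.0, -178.4]
contact_force: [-0.1, 0.3, -0.4]
gripper_width: -0.0002
gripper_force: 0.0
[0.488  0.0271 0.0772] [ 179.99  -20.02 -178.41] [-0.1 -0.   0.3 -0.2 -0.1 -0. ]
```

View pics/s2.png

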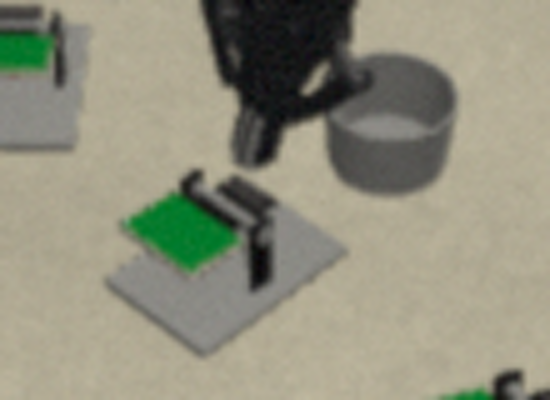

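The fingertip is centred above the tab: the tip is at (252,160) in this crop and the tab at (248,193). I'll press straight down slowly.

```bash
python3 -m crank '[[[-2,0,5,0,0,0,0],[-4,0,10,0,0,0,0],[-5.5,0,15,0,0,0,0],[-7,0,20,0,0,0,0],[-9,0,25,0,0,0,0],[-10.5,0,29,0,0,0,0],[-10.5,0,29,0,0,0,0],[-10.5,0,29,0,0,0,0]]]'; python3 -m crank '[[[-1,0,3,0,0,0,0],[-2,0,6,0,0,0,0],[-3,0,9,0,0,0,0],[-3,0,9,0,0,0,0]]]'
python3 - <<'E'
from h import *
im=get_image("side"); cv2.imwrite("pics/s3.png",cv2.resize(im[150:230,210:320,::-1],None,fx=5,fy=5,interpolation=cv2.INTER_CUBIC))
E
```

```text
clock: 4.0
eef_pos: [0.488, 0.0267, 0.0454]
ee_rot: [-180.0, -20.1, -178.4]
contact_force: [-0.3, 0.0, -0.6]
gripper_width: 0.0
gripper_force: 0.0
clock: 4.5
eef_pos: [0.4876, 0.0267, 0.0356]
ee_rot: [180.0, -20.1, -178.4]
contact_force: [0.9, 0.6, -0.5]
gripper_width: 0.0
gripper_force: 0.2
```

View pics/s3.png

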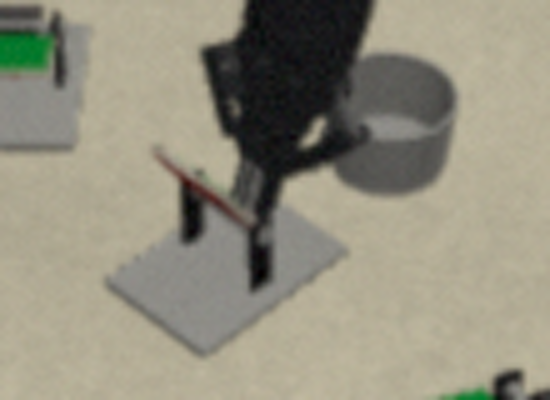

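The flag has been raised steeply and shows its red underside edge, running from (155,150) to (255,222). The base corners haven't moved. I'll retreat up and cross over to the robot side.

```bash
python3 -m crank '[[[13,0,-36,0,0,0,0],[26,0,-72,0,0,0,0],[39,0,-108,0,0,0,0],[65,0,-98,0,-0.12,0,0],[90,0,-89,0,-0.24,0,0],[112,0,-81,0,-0.35,0,0],[130,0,-75,0,-0.35,0,0],[130,0,-75,0,-0.35,0,0]]]'; python3 -m crank '[[[0,0,0,0,0,0,0],[0,0,0,0,0,0,0]]]'
python3 - <<'E'
from h import *
s=read_state(); print(s["eef_pos"].round(4),s["ee_rot"].round(2),s["qvel"].round(1))
i=camera_info("wrist"); im=get_image("side"); cv2.imwrite("pics/s4.png",np.hstack([cv2.resize(im[140:230,200:320,::-1],(400,300)),cv2.resize(get_image("wrist")[:,:,::-1],(400,300))]))
E
```

```text
clock: 5.55
eef_pos: [0.3905, 0.0241, 0.1515]
ee_rot: [180.0, -0.0, -178.4]
contact_force: [-0.2, 0.0, 0.2]
gripper_width: 0.0003
gripper_force: 0.0
clock: 5.8
eef_pos: [0.3925, 0.0241, 0.1507]
ee_rot: [-180.0, -0.1, -178.4]
contact_force: [0.1, 0.3, 0.9]
gripper_width: -0.0004
gripper_force: 0.0
[0.3925 0.0241 0.1507] [-1.8000e+02 -8.0000e-02 -1.7844e+02] [-0.  -0.2 -0.4 -0.  -0.  -0. ]
```

View pics/s4.png

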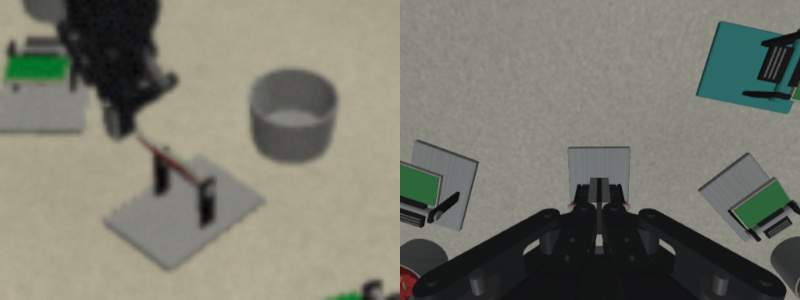

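The flag stays at its raised angle and the stand hasn't moved. The fingertips are at (118,130), behind the flag on the robot side. I'll lower them and push the flag to upright.

```bash
python3 -m crank '[[[0,0,28,0,0,0,0],[0,0,56,0,0,0,0],[-10,0,56,0,0,0,0],[-20,0,56,0,0,0,0],[-30,0,56,0,0,0,0],[-38,0,56,0,0,0,0],[-46,0,56,0,0,0,0],[-54,0,56,0,0,0,0]]]'; python3 -m crank '[[[-6,0,0,0,0,0,0],[-13,0,1,0,0,0,0],[-20,0,2,0,0,0,0],[-26,0,5,0,0,0,0],[-33,0,8,0,0,0,0],[-38,0,13,0,0,0,0],[-43,0,18,0,0,0,0],[-43,0,18,0,0,0,0]]]'
python3 - <<'E'
from h import *
im=get_image("side"); cv2.imwrite("pics/s5.png",cv2.resize(im[140:230,200:320,::-1],None,fx=4,fy=4,interpolation=cv2.INTER_CUBIC))
E
```

```text
clock: 6.9
eef_pos: [0.4458, 0.0255, 0.0951]
ee_rot: [-180.0, 0.0, -178.4]
contact_force: [-1.0, 0.2, 0.1]
gripper_width: -0.0003
gripper_force: 0.3
clock: 7.9
eef_pos: [0.4882, 0.0267, 0.0763]
ee_rot: [-180.0, -0.1, -178.4]
contact_force: [-1.1, 0.7, 0.7]
gripper_width: 0.0002
gripper_force: 0.0
```

View pics/s5.png

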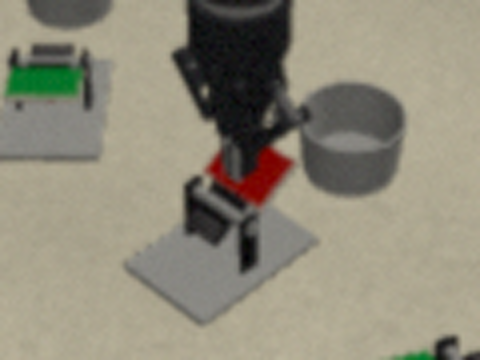

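Red face is now up and the flag is pushed past vertical, lying at (250,172). The stand hasn't moved, and I'll press the flag down to its stop.

```bash
python3 -m crank '[[[-4,0,4,0,0,0,0],[-8,0,8,0,0,0,0],[-10,0,12,0,0,0,0],[-12,0,15,0,0,0,0],[-13,0,17,0,0,0,0],[-13,0,18.5,0,0,0,0],[-13,0,18.5,0,0,0,0]]]'; python3 -m crank '[[[0,0,0.7,0,0,0,0],[0,0,1.4,0,0,0,0],[0,0,1.4,0,0,0,0]]]'
```

```text
clock: 8.82
eef_pos: [0.5012, 0.0271, 0.0584]
ee_rot: [180.0, 0.0, -178.4]
contact_force: [-1.0, -0.5, 0.6]
gripper_width: -0.0002
gripper_force: 0.0
clock: 9.2
eef_pos: [0.5013, 0.0271, 0.0575]
ee_rot: [180.0, 0.0, -178.4]
contact_force: [-2.0, -0.6, 4.8]
gripper_width: 0.0002
gripper_force: 2.0
```

The vertical force rose to 4.8 N at flag-level height, so the stop is reached. I'll nudge 0.5 mm more to confirm, then clear straight up.

```bash
python3 -m crank '[[[0,0,0.5,0,0,0,0],[0,0,0.5,0,0,0,0]]]'; python3 -m crank '[[[0,0,-15,0,0,0,0],[0,0,-55,0,0,0,0],[0,0,-110,0,0,0,0],[0,0,-150,0,0,0,0],[50,0,-180,0,0,0,0],[110,0,-180,0,0,0,0],[170,0,-180,0,0,0,0],[170,0,-180,0,0,0,0]]]'; python3 -m crank '[[[0,0,0,0,0,0,0],[0,0,0,0,0,0,0]]]';python3 - <<'E'
from h import *
a=get_image("side")[120:270,190:340,::-1]; b=get_image("top")[130:220,150:350,::-1]
t=get_image("top"); hsv=cv2.cvtColor(t,cv2.COLOR_RGB2HSV)
print([(c,A) for c,A,_ in blobs(green(t))[0]])
s=get_image("side"); h=cv2.cvtColor(s,cv2.COLOR_RGB2HSV); m=cv2.inRange(h,(0,150,60),(6,255,255))
for c,A,k in blobs(m)[0]: print("red",c,A,onz("side",c,.057).round(4))
print([(c,A) for c,A,_ in blobs(green(s))[0]])
cv2.imwrite("pics/s6.png",np.hstack([cv2.resize(a,(400,400),interpolation=cv2.INTER_CUBIC),cv2.copyMakeBorder(cv2.resize(b,(400,180)),0,220,0,0,0)]))
E
```

```text
clock: 9.45
eef_pos: [0.5014, 0.0271, 0.0574]
ee_rot: [180.0, 0.0, -178.4]
contact_force: [-2.2, -1.0, 8.9]
gripper_width: -0.0003
gripper_force: 3.9
clock: 10.45
eef_pos: [0.3282, 0.0223, 0.2379]
ee_rot: [180.0, 0.1, -178.4]
contact_force: [1.5, 0.3, 0.7]
gripper_width: -0.0002
gripper_force: 0.0
clock: 10.7
eef_pos: [0.3323, 0.0225, 0.2366]
ee_rot: [180.0, -0.0, -178.4]
contact_force: [-0.7, -0.1, -0.5]
gripper_width: 0.0002
gripper_force: 0.0
[(array([194.3, 188.7]), np.int32(135)), (array([312.7, 195.6]), np.int32(111)), (array([185.1, 231.5]), np.int32(148))]
red [262.9 184.9] 179 [0.5029 0.0274 0.057 ]
red [360.8 220.9] 240 [ 0.6026 -0.2755  0.057 ]
[(array([206.8, 159.6]), np.int32(62)), (array([166.1, 179.1]), np.int32(165)), (array([304.3, 236.5]), np.int32(248))]
```

View pics/s6.png

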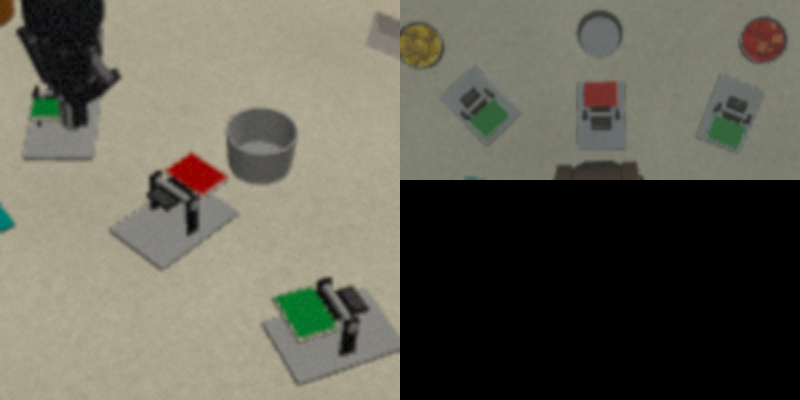

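The red flag lies level at (197,172), with its centre 37 mm beyond the pivot as expected at the stop. The other two flags are green and haven't moved, and the hand is clear of everything.

```bash
python3 -c "
from bench import *
print(sign_off())"
```

```text
the job is handed in; nothing more can be done
None
```

The empty pot's flag, on the middle stand, now lies flat on the pot's side showing red; the other two flags are still green, I saw nothing else moved, and the job was handed in at about 11 s with the arm clear.

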